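# Key a grinder's burr carrier onto its pin

## Task

The burr carrier, the notched metal disc in the open coffee grinder, stands proud because its rim rests on the brass locating pin. With the fingertips alone, push it round (it has a red peg to push against) until its notch is over the pin, then press it down until it is fully seated, and draw clear of it. Do not take the peg between the fingers, do not lift the disc, and leave the brush, scoop and tamper as they are.

Things in the scene. Friction and masses are not known exactly. Their poses are not given: they have to be found in the camera images.
- grinder: open coffee grinder, fixed to the bench: round white body 156 mm wide at the foot, 132 mm at the top, with a black collar (outer diameter 132, inner 114 mm), its top 78 mm above the bench. Origin: centre of the underside, on the bench; z up, the axis about which the disc turns. A black chute (to 96 mm from the axis, 57 mm high) points along -x, the pin's side
- burr_carrier: bare metal disc, diameter 96, 10 mm thick, inside the collar, always level and centred on the grinder's axis; turns endlessly either way, slides along the axis. Origin: centre of its underside; z up, -x to its notch, +x to its red peg. Origin is 76 mm above the bench at the start, 68 when fully seated (top flush with the collar); it goes down only with the notch within about 3 mm of the pin
- pin_top (a point): top centre of the brass locating pin (10 mm in diameter, rounded top) that stands 8 mm up from the grinder's seat, 49 mm from the axis, half hidden beneath the disc's edge; a white line on the black collar points to it. Fixed to the grinder
- notch (a point): middle of the disc's rim notch (16 mm wide, 8 mm deep, open outward; a short red mark beside it on the disc), at the height of the disc's underside, 49 mm from the axis; it turns with the disc and must come over the pin
- peg_top (a point): top centre of the red finger peg: upright cylinder 18 mm in diameter, 18 mm high, on the disc 34 mm from the axis, opposite the notch; turns with the disc. Its top is 104 mm above the bench at the start, the disc's top 86 mm. About 2.5 N sideways at the peg turns the disc, which stays at the angle it is left at
- hub_top (a point): centre of the flat top of the disc's dark hub (34 mm in diameter, 10 mm above the disc's top), on the axis, 20 mm above the disc's underside: 96 mm above the bench at the start, 88 when seated. The place to press: a sealing ring holds the disc's height, and about 4 to 7 N pushes it down
- carrier_turn (a joint): angle of the disc in the grinder, rad, counter-clockwise seen from above; the notch is over the pin at 0 and at 6.283; starts anywhere from 0.9 to 5.38
- grinder_brush: wooden brush, 21x140x21 mm, long axis y, lying on the bench near the grinder; origin: centre of its underside; must stay
- dose_scoop: metal dosing scoop, 42x148x29 mm, long axis y, lying near the grinder; origin: centre of its underside; must stay
- tamper: steel coffee tamper, 58 mm in diameter, 78 mm tall, standing near the grinder; origin: centre of its underside; must stay
There are look-alikes about, which are no part of the job. Of the things like the tamper, leave any that is blue, brown or pink; of the rest the smaller one is meant.

How it is judged:
At the end, for the whole second after the job is handed in: The disc's underside is less than 69.5 mm above the grinder's underside (fully seated is 68), the notch is within 6 mm of the pin seen from above, the disc is at rest, and the brush, scoop and tamper are within 20 mm of where they were, the tamper upright (z of burr_carrier in the frame of grinder below 0.0695 m and horizontal distance between notch and pin_top below 0.006 m and angular speed of burr_carrier below 0.05 rad/s and distance of each of grinder_brush, dose_scoop, tamper from where it was at the start of the episode below 0.02 m and angle between tamper's own z axis and vertical below 0.2 rad); the robot touches nothing.
It fails at once if the disc is lifted more than 5 mm above its starting height (z of burr_carrier in the frame of grinder above 0.081 m).
It fails at once if the red peg is taken between the fingers (horizontal distance between the grasp point and peg_top below 0.006 m and z of the grasp point in the frame of peg_top below 0.012 m and contact force between the fingers and burr_carrier above 1 N).
It fails at once if the brush, scoop or tamper is moved more than 30 mm (distance of any of grinder_brush, dose_scoop, tamper from where it was at the start of the episode above 0.03 m).
It also fails if it takes over 72 s, if anything falls off the work surface, if the arm or the gripper's body presses on something with over 40 N, if the wrist force passes 120 N, or if a joint passes its speed limit or range.

## Robot

A 6-joint arm with a two-finger parallel gripper is mounted at the origin on a cart in front of the work surface, level with it; the furniture and walls round the work are solid. World frame = base frame: x ahead of the robot, y to its left, z up, the work surface at z = 0. Lengths are in m, angles in rad, forces in N, time in s.
With the tool pointing down it reaches from about 0.325 to 0.75 m from the base axis. Payload 7.6 kg.
Tool frame: the origin (TCP) lies at the very end of the fingers, on their centre line; the grasp point (between the pads) lies bot.hold_point_z behind it (bot.hold_point_z is the distance from the TCP to the grasp point, in m); z points along the fingers, y is the direction in which the jaws open and shut (so a half turn about z gives the same grasp; the last joint's range is limited). The gripper opens to 85 mm and grips with 20 to 120 N. Pads are 22 mm wide; open, the fingers measure 114 mm over their backs; the gripper's body (76 mm by 85 mm) begins 54 mm behind the grasp point. The pads swing forward as they close: fully open they stand 13 mm farther back than shut.
Start: joints at [1.09, 0.052, 1.401, -0, 1.689, -0.07], TCP at [0.21, 0.481, 0.231] pointing down, gripper open.
Joint ranges: [-2.9, 2.9], [-0.91, 2.17], [0.12, 2.37], [-1.06, 4.2], [0.26, 2.73], [-2.93, 2.93]. Speed limits (rad/s): [2.57, 2.57, 3.01, 3.14, 3.14, 3.14].

## Interface

Orientations are given as a unit quaternion [x, y, z, w].
In Python, from bench import status, get_image, camera_info, workorder, spot_in, silhouettes, tip_of, bot gives the robot as it stands.
- The arm moves only by the tool servo_tool, never from a script. Its argument "commands" is a list of rows, each a list of 5 numbers: the finger opening in cm, from 0 to 8.54, then the shift along the tool's x, y, z in cm, then the turn about the tool's z in rad. A call has 1 to 10 rows; each row shifts and turns the commanded pose from where the row before left it, along the tool's axes as they then stand; what a row does not reach is not made up. A row lasts 1/8 s, in which the tool goes at most 62.5 mm and 10.7 degrees, less where a joint would pass 70% of its speed; a pose out of reach is approached as far as the arm can. A call with a gripper value outside its range is refused whole. The fingers move at their own pace and stop on an object; "newtons" is the grip in N (left out, the last holds). Time passes only in rows, so rows that do not move let the fingers close. It gives the time, the measured TCP pose, the force and the opening at its end, in the units of the state.
- status.state(): the state, without advancing time (a new reading comes with each control period).
- get_image(name): name is "side" or "top"; returns (picture, depth): 384x512x3 uint8, red, green, blue; 384x512 float32, m along the optical axis (not along the pixel's ray), 0 where there is no reading.
- camera_info(name): a dict with "fovy" (degrees; the focal length in pixels is half the picture's height over the tangent of half this angle, whatever the lens; pixels are square), "cx", "cy" (the principal point, pixels), "k1" (the pictures are not rectified: a ray, as slopes to the right and down, at radius r is drawn at 1 + k1 r^2 times it, then the intrinsics apply), "rvec" (rotation vector, rad) and "tvec" (3), from world to camera coordinates, as OpenCV has them. Camera axes: x right, y down, z forward; pixel columns grow to the right and rows downward; lengths in m; the calibration is good to about 2 mm. A picture is of the moment at which its call begins. camera_info takes no time and is no camera call.
- workorder.finish_job(): hands the job in, once; it reports no verdict.
Trained networks look in the newest picture that a camera, given by its name, has taken for a name from the list of things; names that differ only in an ending like _2 or _b are one class to them, and where a whole thing is asked for, a point or a joint stands for the part that bears it (a point fixed in the world has none). Each returns a list of dicts, best first, with "score" (0 to 1); they miss things now and then, are a little off and sometimes report something else, mostly with a low value. They report only what shows in the picture. A call takes as long as a camera call. They do not tell look-alikes from the thing itself.
- spot_in(camera, thing): "xy" ([column, row] in pixels, amid what is visible of it).
- silhouettes(camera, thing): "pixels" (384x512 bool, what is visible of it) and "xy" ([column, row] in pixels, amid what is visible of it).
- tip_of(camera, thing): "xy" ([column, row] in pixels: a listed point, or the origin of a listed thing).
The state is a dict: "t": time; "joint_positions": joint angles; "joint_velocities": joint speeds; "joint_efforts": joint torques, N m; "tool_pos": TCP position; "ee_rot": TCP orientation; "wrist_force": force on the tool from outside, world axes, zero at the start; "wrist_torque": the same for the moment, N m; "width": opening from 0.0 (shut) to 1.0 (fully open).
Only numpy, scipy, OpenCV 4.12 (cv2) and the standard library are available. Lean on these libraries where they do the work, as an engineer would, in place of code of your own. Each camera call takes 0.05 s, during which the arm holds its last target.

## Working session

There is one attempt and no reset: what is moved stays moved. The work goes in short steps, Python scripts to look and compute and a tool call to move; the robot and the scene stay as the last step left them, time stands still between calls to the robot, and variables do not carry over. Pictures are saved under pics/ and viewed, and the job is handed in when it is done.

Besides the shell and the picture viewer there is one more tool, called after ">>>" in YAML: its name, and indented under it one key for each argument. servo_tool: Moves the arm, as the interface text tells. Its arguments: {"type":"object","properties":{"commands":{"type":"array"},"newtons":{"type":"number"}},"required":["commands"]}

```bash
mkdir -p pics; ls; cat > h.py <<'E'
import numpy as np, cv2
from bench import status, get_image, camera_info, workorder, spot_in, silhouettes, tip_of, bot
def cam(n):
    c=camera_info(n); R,_=cv2.Rodrigues(np.array(c['rvec'],float)); t=np.array(c['tvec'],float)
    f=192/np.tan(np.radians(c['fovy'])/2); return c,R,t,f
def ray(n,px):
    c,R,t,f=cam(n); d=np.array([(px[0]-c['cx'])/f,(px[1]-c['cy'])/f]); u=d.copy()
    for _ in range(30): u=d/(1+c['k1']*(u@u))
    return -R.T@t, R.T@np.array([u[0],u[1],1.]),
def atz(n,px,z):
    o,d=ray(n,px); return o+d*(z-o[2])/d[2]
def atd(n,px,dep):
    o,d=ray(n,px); return o+d*dep
def proj(n,P):
    c,R,t,f=cam(n); p=R@np.array(P,float)+t; u=p[:2]/p[2]; u=u*(1+c['k1']*(u@u)); return u*f+[c['cx'],c['cy']]
def save(n,name):
    im,d=get_image(n); cv2.imwrite('pics/'+name+'.png',im[:,:,::-1]); return im,d
E
python3 - <<'E'
from h import *
print(status.state(), bot.hold_point_z)
for n in('side','top'):
    im,d=save(n,n+'0'); print(n,camera_info(n))
    for th in('pin_top','notch','peg_top','hub_top'):
        r=tip_of(n,th)
        z={'pin_top':.076,'notch':.076,'peg_top':.104,'hub_top':.096}[th]
        for q in r[:2]: print(n,th,np.round(q['xy'],1),round(q['score'],2),np.round(atz(n,q['xy'],z),4))
    for th in('grinder','tamper','grinder_brush','dose_scoop'):
        for q in tip_of(n,th)[:4]: print(n,th,np.round(q['xy'],1),round(q['score'],2),np.round(atz(n,q['xy'],0),4))
E
```

```text
pics
{'t': 0.0, 'joint_positions': array([ 1.08969419e+00,  5.28251635e-02,  1.40170385e+00, -3.80254817e-06,
        1.68859488e+00, -7.02940881e-02]), 'joint_velocities': array([-0.00108823,  0.00054031, -0.00071268,  0.00223831, -0.00170489,
        0.00016954]), 'joint_efforts': array([ 5.20315507e-05, -3.81663001e+01, -3.60181296e+01, -6.82904920e-05,
        6.09217765e-03,  2.62892786e-05]), 'tool_pos': array([0.20950038, 0.48106937, 0.23048903]), 'ee_rot': array([ 2.03962867e-01,  9.78978326e-01, -7.37223521e-04, -2.06599966e-04]), 'wrist_force': array([ 0.07400451,  0.03697089, -1.10692508]), 'wrist_torque': array([ 0.03029047, -0.02684859,  0.04507119]), 'width': 0.9987157050084222} 0.0187
side {'fovy': 52.15767088688494, 'cx': 253.5487064526293, 'cy': 186.84891006136758, 'k1': 0.03684659354288265, 'rvec': array([ 1.89478552, -0.50152754,  0.35667128]), 'tvec': array([-0.42416018,  0.22982345,  0.60084164])}
side pin_top [233.6 199.7] 0.58 [0.5088 0.1268 0.076 ]
side pin_top [249.4 183.2] 0.53 [0.5944 0.2034 0.076 ]
side notch [250.5 185.6] 0.92 [0.5884 0.1871 0.076 ]
side 
[... 689 characters left out ...]
13438837, 0.58752992, 1.01485763])}
top pin_top [263.4 225.7] 0.76 [0.516 0.109 0.076]
top notch [234.4 197.3] 0.9 [0.5845 0.1775 0.076 ]
top peg_top [263.  216.9] 0.75 [0.5351 0.1096 0.104 ]
top hub_top [247.1 211.8] 0.75 [0.5479 0.1465 0.096 ]
top grinder [253.7 211.5] 0.62 [0.556  0.1337 0.    ]
top tamper [341.  154.3] 0.85 [ 0.7019 -0.0935  0.    ]
top tamper [322.6 230.8] 0.74 [ 0.505  -0.0407  0.    ]
top tamper [341.4 193.7] 0.72 [ 0.5992 -0.0913  0.    ]
top tamper [306.6 149.1] 0.67 [ 0.7168 -0.005   0.    ]
top grinder_brush [227.6 165.8] 0.58 [0.6755 0.2004 0.    ]
top grinder_brush [263.3 215.6] 0.27 [0.5452 0.1092 0.    ]
top dose_scoop [196.8 239.8] 0.64 [0.4852 0.2793 0.    ]
```

```bash
python3 - <<'E'
import cv2
a=cv2.imread('pics/side0.png');b=cv2.imread('pics/top0.png')
cv2.imwrite('pics/top0c.png',cv2.resize(b[150:280,170:350],None,fx=4,fy=4,interpolation=cv2.INTER_CUBIC))
cv2.imwrite('pics/side0c.png',cv2.resize(a[130:280,150:350],None,fx=4,fy=4,interpolation=cv2.INTER_CUBIC))
E
```

```text
(no output)
```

View pics/top0.png

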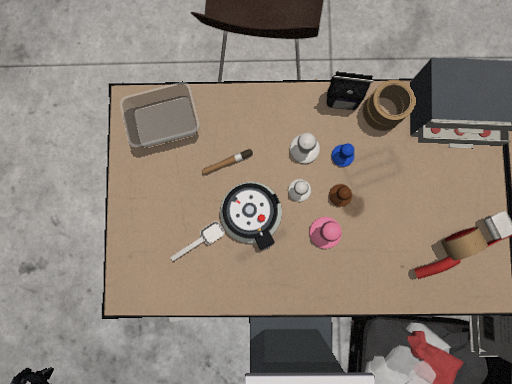

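View pics/top0c.png

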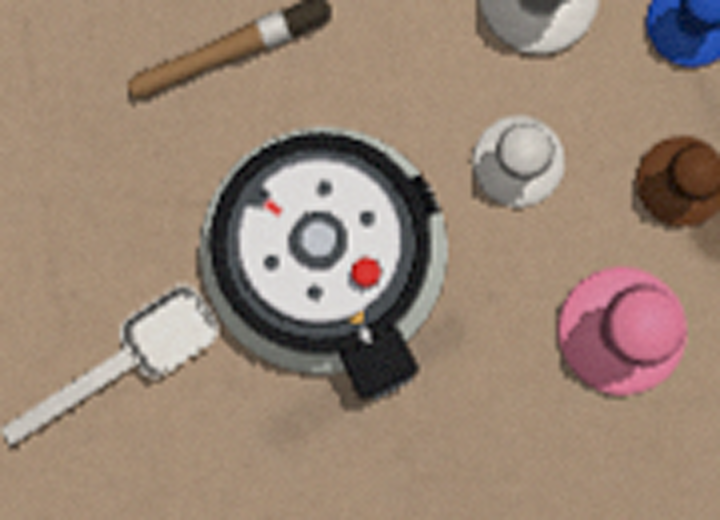

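View pics/side0c.png

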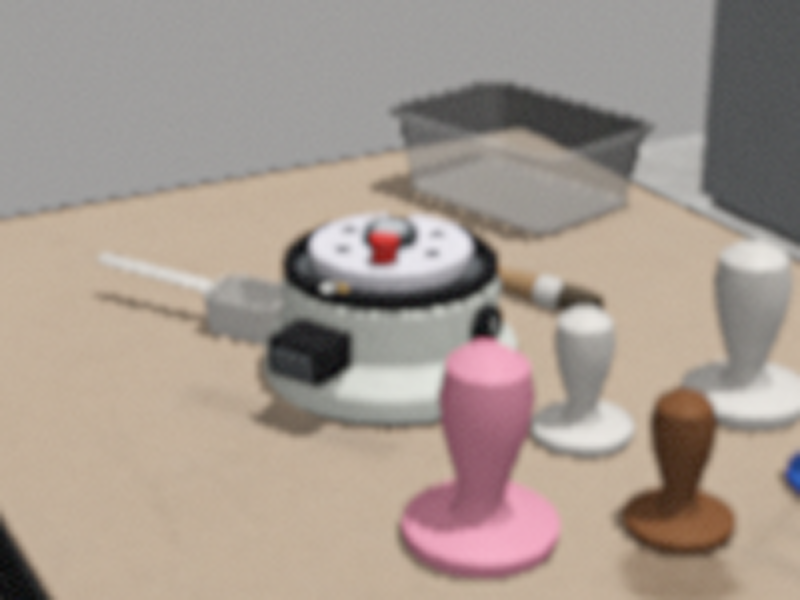

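The top view shows the hub at about (249.5,210), the red peg at (261.5,217.5), the notch at (235.5,199.5), and the pin/white line at (259-261,229-234). The small white tamper at (299,189) is the one meant. Next I refine these positions.

```bash
python3 - <<'E'
from h import *
for n in('top','side'):
    im,d=get_image(n); 
    hsv=cv2.cvtColor(im,cv2.COLOR_RGB2HSV)
    red=((hsv[...,0]<8)|(hsv[...,0]>172))&(hsv[...,1]>150)&(hsv[...,2]>90)
    red[:, :190]=0; red[:,300:]=0; red[:150]=0; red[270:]=0
    k,l,s,c=cv2.connectedComponentsWithStats(red.astype('uint8'))
    for i in range(1,k):
        if s[i,4]>3: print(n,'red',s[i],c[i],atz(n,c[i],.104),atz(n,c[i],.086))
    if n=='top':
        # fit centre with depth-> height map
        pts=[]
        for v in range(170,255):
            for u in range(205,300):
                if d[v,u]>0: pts.append(np.r_[atd(n,(u,v),d[v,u]),u,v])
        p=np.array(pts)
        for lo,hi in((.066,.082),(.082,.0905),(.0915,.0985),(.099,.108)):
            q=p[(p[:,2]>lo)&(p[:,2]<hi)]; 
            if len(q)<3: print(lo,len(q)); continue
            cc=cv2.minEnclosingCircle(q[:,:2].astype('float32'))
            print(lo,len(q),q.mean(0).round(4),cc)
    # disc segmentation: bright
    for th in('burr_carrier','grinder'):
        r=silhouettes(n,th)
        if r:
            m=r[0]['pixels']; cs,_=cv2.findContours(m.astype('uint8'),0,2); cn=max(cs,key=len)
            e=cv2.fitEllipse(cn); print(n,th,r[0]['score'],e)
            print(atz(n,e[0],.086),atz(n,e[0],.078),cv2.minEnclosingCircle(np.array([atz(n,x[0].astype(float),.086 if th[0]=='b' else .078)[:2] for x in cn],'float32')))
for n,px in(('top',(249.2,209.7)),('top',(258.9,229.2)),('top',(260.9,233.4)),('top',(235.2,199.2)),('side',(247,186))): print(n,px,[atz(n,px,z).round(4) for z in(.076,.078,.086,.096)])
E
```

```text
top red [237 201   3   2   4] [238.  201.5] [0.57140363 0.16715751 0.104     ] [0.57325799 0.16830105 0.086     ]
top red [258 215   7   7  36] [260.88888889 217.66666667] [0.53334645 0.11447489 0.104     ] [0.53449683 0.11464391 0.086     ]Traceback (most recent call last):
  File "<stdin>", line 15, in <module>
  File "h.py", line 13, in atd
    o,d=ray(n,px); return o+d*dep
        ~~~^^^^^^
  File "h.py", line 7, in ray
    c,R,t,f=cam(n); d=np.array([(px[0]-c['cx'])/f,(px[1]-c['cy'])/f]); u=d.copy()
            ~~~^^^
  File "h.py", line 4, in cam
    c=camera_info(n); R,_=cv2.Rodrigues(np.array(c['rvec'],float)); t=np.array(c['tvec'],float)
ValueError: time passes only in moves, steps and waits
```

```bash
sed -i 's/^def cam(n):/import functools\n@functools.lru_cache(None)\ndef cam(n):/' h.py; cat > m.py <<'E'
from h import *
print(status.state()['t'])
for n in('top','side'):
    cam(n)
    im,d=get_image(n); 
    hsv=cv2.cvtColor(im,cv2.COLOR_RGB2HSV)
    red=((hsv[...,0]<8)|(hsv[...,0]>172))&(hsv[...,1]>150)&(hsv[...,2]>90)
    red[:, :190]=0; red[:,300:]=0; red[:150]=0; red[270:]=0
    k,l,s,c=cv2.connectedComponentsWithStats(red.astype('uint8'))
    for i in range(1,k):
        if s[i,4]>3: print(n,'red',s[i],c[i],atz(n,c[i],.104),atz(n,c[i],.086))
    if n=='top':
        pts=[]
        for v in range(170,255):
            for u in range(205,300):
                if d[v,u]>0: pts.append(np.r_[atd(n,(u,v),d[v,u]),u,v])
        p=np.array(pts)
        for lo,hi in((.066,.082),(.082,.0905),(.0915,.0985),(.099,.108)):
            q=p[(p[:,2]>lo)&(p[:,2]<hi)]; 
            if len(q)<3: print(lo,len(q)); continue
            print(lo,len(q),q.mean(0).round(4),cv2.minEnclosingCircle(q[:,:2].astype('float32')))
    for th in('burr_carrier','grinder'):
        r=silhouettes(n,th)
        if r:
            m=r[0]['pixels']; cs,_=cv2.findContours(m.astype('uint8'),0,2); cn=max(cs,key=len)
            e=cv2.fitEllipse(cn); print(n,th,r[0]['score'],e)
            print(atz(n,e[0],.086),atz(n,e[0],.078))
for n,px in(('top',(249.2,209.7)),('top',(258.9,229.2)),('top',(260.9,233.4)),('top',(235.2,199.2)),('side',(247,186))): print(n,px,[atz(n,px,z).round(4) for z in(.076,.078,.086,.096)])
E
python3 m.py
```

```text
0.95
top red [237 201   3   2   4] [238.  201.5] [0.57140363 0.16715751 0.104     ] [0.57325799 0.16830105 0.086     ]
top red [258 215   7   6  35] [260.88571429 217.57142857] [0.53356633 0.11447998 0.104     ] [0.53472078 0.11464909 0.086     ]
0.066 1119 [5.542000e-01 1.362000e-01 7.400000e-02 2.518097e+02 2.098972e+02] ((0.5696364045143127, 0.10858877003192902), 0.101878821849823)
0.082 1054 [5.530000e-01 1.418000e-01 8.580000e-02 2.492865e+02 2.099772e+02] ((0.5528332591056824, 0.1398523598909378), 0.06345657259225845)
0.0915 151 [5.530000e-01 1.410000e-01 9.550000e-02 2.494570e+02 2.096093e+02] ((0.5427689552307129, 0.13646352291107178), 0.02786686271429062)
0.099 49 [5.349000e-01 1.165000e-01 1.029000e-01 2.600204e+02 2.170612e+02] ((0.5456809997558594, 0.12459695339202881), 0.025007836520671844)
top burr_carrier 0.57 ((249.7519989013672, 210.2589874267578), (38.633811950683594, 39.95758056640625), 25.848304748535156)
[0.55222123 0.14068473 0.086     ] [0.55287558 0.14097005 0.078     ]
top grinder 0.72 ((251.29632568359375, 214.13876342773438), (59.30508041381836, 67.25110626
[... 669 characters left out ...]
ay([0.5542, 0.1423, 0.078 ]), array([0.5536, 0.142 , 0.086 ]), array([0.5527, 0.1416, 0.096 ])]
top (258.9, 229.2) [array([0.5079, 0.1197, 0.076 ]), array([0.5078, 0.1197, 0.078 ]), array([0.5075, 0.1196, 0.086 ]), array([0.5071, 0.1194, 0.096 ])]
top (260.9, 233.4) [array([0.4979, 0.1151, 0.076 ]), array([0.4979, 0.1151, 0.078 ]), array([0.4977, 0.115 , 0.086 ]), array([0.4974, 0.1149, 0.096 ])]
top (235.2, 199.2) [array([0.5799, 0.1756, 0.076 ]), array([0.5797, 0.1755, 0.078 ]), array([0.5788, 0.1749, 0.086 ]), array([0.5777, 0.1742, 0.096 ])]
side (247, 186) [array([0.5792, 0.1889, 0.076 ]), array([0.5767, 0.1844, 0.078 ]), array([0.5666, 0.1665, 0.086 ]), array([0.5541, 0.144 , 0.096 ])]
```

>>> servo_tool:
  commands:
    - [0, -4.1, -2.0, 0, 0]
    - [0, -4.1, -2.0, 0, 0]
    - [0, -4.1, -2.0, 0, 0]
    - [0, -4.1, -2.0, 0, 0]
    - [0, -4.1, -2.0, 0, 0]
    - [0, -4.1, -2.0, 0, 0]
    - [0, -4.1, -2.0, 0, 0]
    - [0, -4.1, -2.0, 0, 0]
    - [0, -4.1, -2.0, 0, 0]
    - [0, -4.1, -2.0, 0, 0]
  newtons: 20

```text
t: 2.5
tool_pos: [0.5065, 0.133, 0.2314]
ee_rot: [0.204, 0.979, 0.0, 0.0]
wrist_force: [0.1, 0.5, 0.3]
width: 0.002
```

>>> servo_tool:
  commands:
    - [0, 0, 0, 0, 0.18]
    - [0, 0, 0, 0, 0.18]
    - [0, 0, 0, 0, 0.18]
    - [0, 0, 0, 0, 0.18]
    - [0, 0, 0, 0, 0.18]
    - [0, 0, 0, 0, 0.18]
    - [0, 0, 0, 0, 0.18]
    - [0, 0, 0, 0, 0.18]
    - [0, 0, 0, 0, 0.18]
    - [0, 0, 0, 0, 0.18]

```text
t: 3.75
tool_pos: [0.5057, 0.1342, 0.2313]
ee_rot: [0.895, 0.446, 0.0, -0.0]
wrist_force: [-0.8, 0.1, 0.7]
width: 0.001
```

>>> servo_tool:
  commands:
    - [0, 0, 0, 0, 0.18]
    - [0, 0, 0, 0, 0.18]
    - [0, 0, 0, 0, 0.18]
    - [0, 0, 0, 0, 0.18]
    - [0, 0, 0, 0, 0.18]
    - [0, 0, 0, 0, 0.18]
    - [0, 0, 0, 0, 0.18]
    - [0, 0, 0, 0, 0.18]
    - [0, 0, 0, 0, 0.12]
    - [0, 0, 0, 0, 0]

```text
t: 5.0
tool_pos: [0.5057, 0.1343, 0.2313]
ee_rot: [0.951, -0.309, -0.0, -0.0]
wrist_force: [0.2, 0.6, -0.2]
width: 0.003
```

>>> servo_tool:
  commands:
    - [0, 0, 0.24, 3, 0]
    - [0, 0, 0, 3, 0]
    - [0, 0, 0, 3, 0]
    - [0, 0, 0, 2, 0]
    - [0, 0, 0, 1, 0]
    - [0, 0, 0, 1, 0]
    - [0, 0, 0, 0.6, 0]
    - [0, 0, 0, 0.3, 0]
    - [0, 0, 0, 0, 0]

```text
t: 6.12
tool_pos: [0.5044, 0.1324, 0.0925]
ee_rot: [0.951, -0.309, 0.0, -0.0]
wrist_force: [-0.1, -0.4, -0.4]
width: 0.002
```

```bash
python3 - <<'E'
from h import *
for n in('top','side'):
    im,d=get_image(n); im=im[140:270,180:340,::-1]
    cv2.imwrite(f'pics/{n}1.png',cv2.resize(im,None,fx=4,fy=4,interpolation=cv2.INTER_CUBIC))
E
```

```text
(no output)
```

View pics/side1.png

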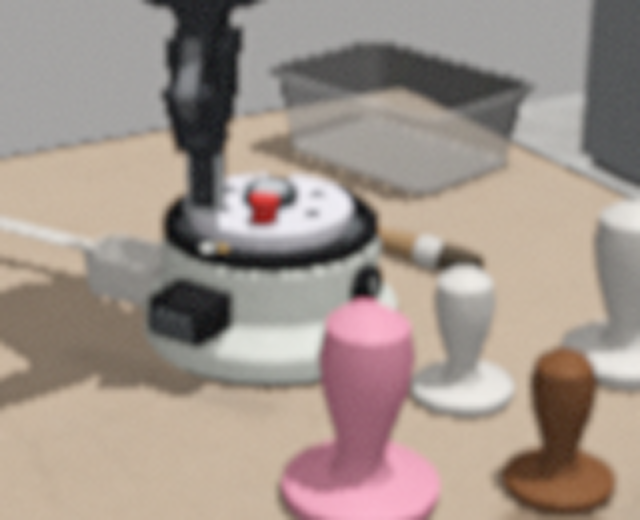

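View pics/top1.png

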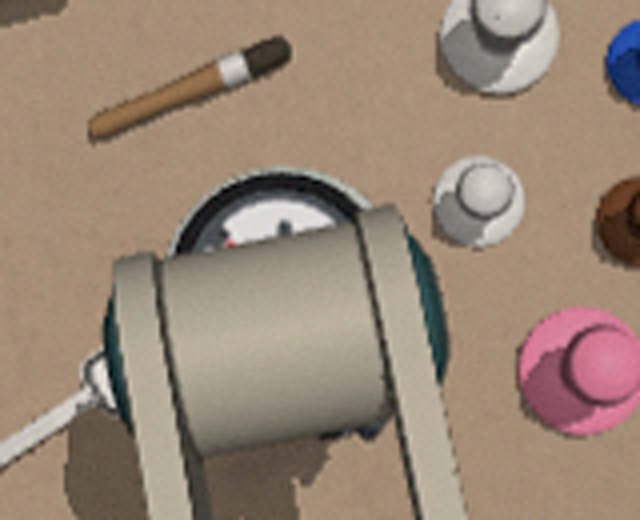

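>>> servo_tool:
  commands:
    - [0, 0.4, 0, 0, 0]
    - [0, 0.4, 0, 0, 0]
    - [0, 0.2, 0, 0, 0]
    - [0, 0.2, 0, 0, 0]
    - [0, 0.2, 0, 0, 0]
    - [0, 0, 0, 0, 0]

```text
t: 6.98
tool_pos: [0.5156, 0.124, 0.0923]
ee_rot: [0.951, -0.309, -0.0, -0.0]
wrist_force: [0.2, -0.2, 0.9]
width: 0.002
```

Now arc rows about the axis (x 0.52, y 0.24, turn −0.14 each).

>>> servo_tool:
  commands:
    - [0, 0.52, 0.24, 0, -0.14]
    - [0, 0.52, 0.24, 0, -0.14]
    - [0, 0.52, 0.24, 0, -0.14]
    - [0, 0.52, 0.24, 0, -0.14]
    - [0, 0, 0, 0, 0]

```text
t: 7.6
tool_pos: [0.5305, 0.107, 0.0922]
ee_rot: [0.999, -0.035, -0.0, -0.0]
wrist_force: [-0.7, -0.6, 0.7]
width: 0.003
```

```bash
python3 - <<'E'
from h import *
n='side'
im,d=get_image(n); im=im[140:270,180:340,::-1]
cv2.imwrite(f'pics/{n}2.png',cv2.resize(im,None,fx=4,fy=4,interpolation=cv2.INTER_CUBIC))
s=status.state(); p=s['tool_pos'][:2]-[.553,.1415]; x,y=s['ee_rot'][:2]; X=np.array([2*x*x-1,2*x*y]);Y=np.array([2*x*y,2*y*y-1])
print(np.degrees(np.arctan2(X[1],X[0])),p@X,p@Y)
E
```

```text
-4.133472316914817 -0.01996580382804895 0.03596345165789558
```

View pics/side2.png

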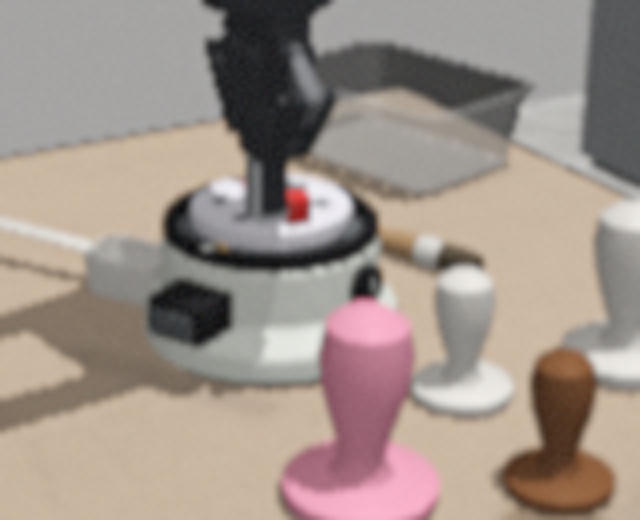

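The peg moves with the finger, sitting right of it at about (255,190). I carry on round.

>>> servo_tool:
  commands:
    - [0, 0.52, 0.24, 0, -0.14]
    - [0, 0.52, 0.24, 0, -0.14]
    - [0, 0.52, 0.24, 0, -0.14]
    - [0, 0.52, 0.24, 0, -0.14]
    - [0, 0.52, 0.24, 0, -0.14]
    - [0, 0.52, 0.24, 0, -0.14]
    - [0, 0.52, 0.24, 0, -0.14]
    - [0, 0, 0, 0, 0]

```text
t: 8.65
tool_pos: [0.5689, 0.104, 0.0922]
ee_rot: [0.899, 0.438, 0.0, 0.0]
wrist_force: [-0.5, -0.3, 0.4]
width: 0.002
```

```bash
cat > q.py <<'E'
from h import *
import sys
for n in('side','top'):
    im,d=get_image(n); im=im[140:270,180:340,::-1]
    cv2.imwrite(f'pics/{n}{sys.argv[1]}.png',cv2.resize(im,None,fx=4,fy=4,interpolation=cv2.INTER_CUBIC))
s=status.state(); p=s['tool_pos'][:2]-[.553,.1415]; x,y=s['ee_rot'][:2]; X=np.array([2*x*x-1,2*x*y]);Y=np.array([2*x*y,2*y*y-1])
print(s['t'],np.degrees(np.arctan2(X[1],X[0])),p@X,p@Y,s['wrist_force'])
E
python3 q.py 3
```

```text
8.75 51.953544309061876 -0.019736735626364996 0.035560408639511654 [0.22789254 0.27234401 0.85717628]
```

View pics/side3.png

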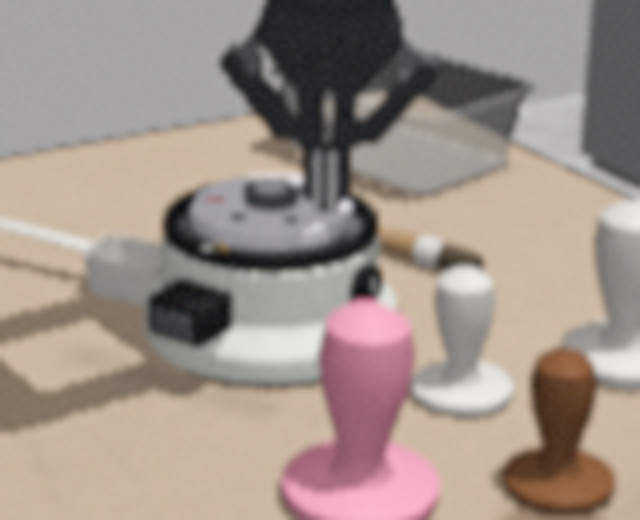

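The peg is now hidden behind the finger at about (262,185), and the red notch mark has come round to (234,189). That fits. Next six more steps.

>>> servo_tool:
  commands:
    - [0, 0.52, 0.24, 0, -0.14]
    - [0, 0.52, 0.24, 0, -0.14]
    - [0, 0.52, 0.24, 0, -0.14]
    - [0, 0.52, 0.24, 0, -0.14]
    - [0, 0.52, 0.24, 0, -0.14]
    - [0, 0.52, 0.24, 0, -0.14]
    - [0, 0, 0, 0, 0]

```text
t: 9.62
tool_pos: [0.5914, 0.1286, 0.0922]
ee_rot: [0.642, 0.767, 0.0, 0.0]
wrist_force: [-0.4, 1.1, 0.1]
width: -0.003
```

```bash
python3 q.py 4
```

```text
9.725 100.07266990552161 -0.01940689608004215 0.035543536639587515 [-0.49593966 -0.14100842  0.41865463]
```

View pics/side4.png

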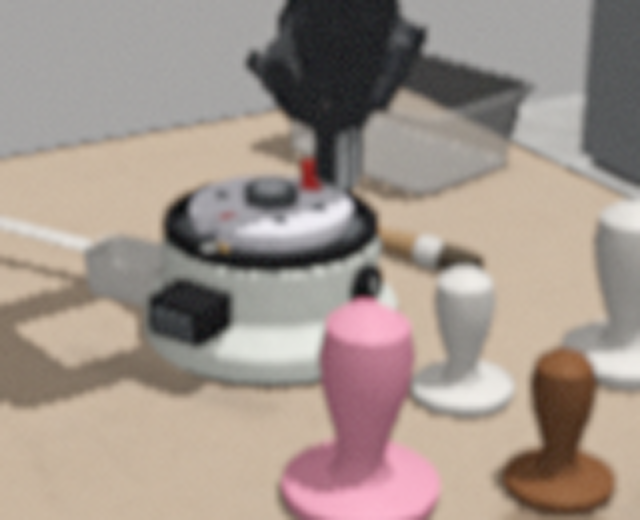

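View pics/top4.png

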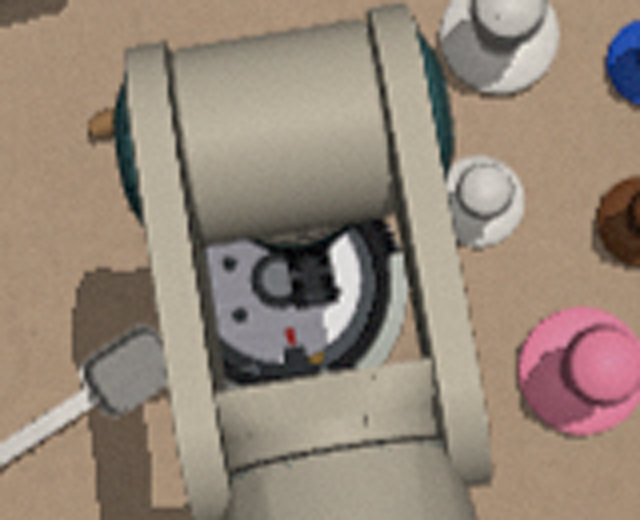

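The top view now shows the red mark (252.5,223.5), the notch (253,229) and the pin (259,229) together.

```bash
python3 - <<'E'
from h import *
C=np.array([.553,.1415])
for nm,px,z in(('mark',(252.4,223.4),.086),('notch',(253.1,228.7),.082),('pin',(258.9,229.2),.076),('hub',(248.7,209.6),.096)):
    p=atz('top',px,z)[:2]-C; print(nm,p,np.hypot(*p),np.degrees(np.arctan2(p[1],p[0])))
E
```

```text
mark [-0.03176306 -0.00680543] 0.03248392792908526 -167.90687056414066
notch [-0.04403814 -0.0082346 ] 0.04480140956713556 -169.40869108347837
pin [-0.04512268 -0.02178038] 0.050104301241449434 -154.23374163255835
hub [-3.00780743e-05  1.27059434e-03] 0.0012709502980064033 91.35607790482969
```

>>> servo_tool:
  commands:
    - [0, 0.33, 0.14, 0, -0.09]
    - [0, 0.33, 0.14, 0, -0.09]
    - [0, 0.3, 0.13, 0, -0.08]
    - [0, 0, 0, 0, 0]

```text
t: 10.22
tool_pos: [0.5932, 0.1387, 0.0925]
ee_rot: [0.537, 0.843, 0.0, 0.0]
wrist_force: [2.3, -0.7, -1.0]
width: -0.001
```

```bash
python3 q.py 5
```

```text
10.325 115.01698311311668 -0.019563584122026342 0.035089183819945816 [ 2.7059434  -1.83693681 -0.93884673]
```

View pics/top5.png

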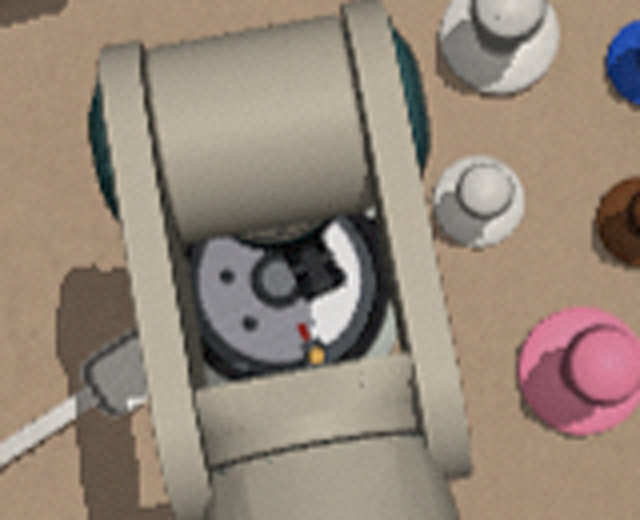

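View pics/side5.png

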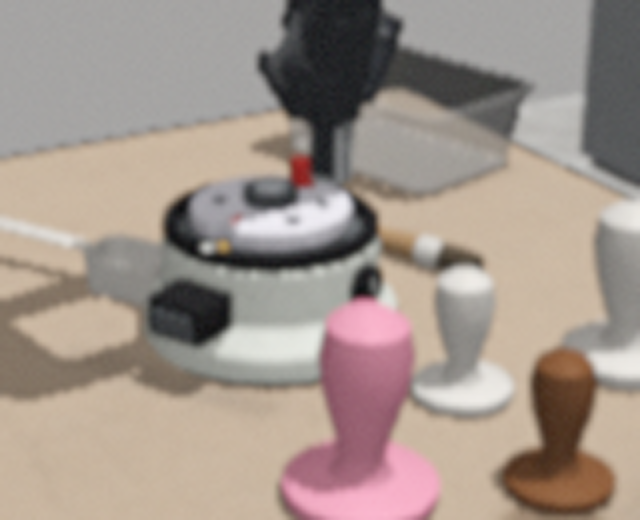

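The top view shows the whole brass pin at (259,228.5), bared in the notch. Back off, lift and check.

>>> servo_tool:
  commands:
    - [0, -0.4, 0, 0, 0]
    - [0, -0.8, 0, 0, 0]
    - [0, 0, 0, -1.5, 0]
    - [0, 0, 0, -1.5, 0]
    - [0, 0, 0, 0, 0]

```text
t: 10.95
tool_pos: [0.5991, 0.1283, 0.1251]
ee_rot: [0.536, 0.844, 0.002, 0.002]
wrist_force: [0.5, 0.7, 0.3]
width: -0.0
```

```bash
python3 q.py 6; python3 - <<'E'
from h import *
C=np.array([.553,.1415])
im,d=get_image('top')
hsv=cv2.cvtColor(im,cv2.COLOR_RGB2HSV)
for nm,lo,hi in(('mark',172,8),('pin',14,30)):
    h=hsv[...,0]; m=((h>lo)|(h<hi)) if lo>hi else ((h>=lo)&(h<=hi))
    m=m&(hsv[...,1]>(120))&(hsv[...,2]>70); w=np.zeros_like(m); w[218:234,248:268]=m[218:234,248:268]
    v,u=np.nonzero(w); print(nm,len(u))
    if len(u):
        p=atz('top',(u.mean(),v.mean()),.086 if nm=='mark' else .076)[:2]-C; print(u.mean(),v.mean(),p,np.hypot(*p),np.degrees(np.arctan2(p[1],p[0])))
E
```

```text
11.05 115.21558543518205 -0.031281108697964154 0.035051226535232384 [-1.05358595  0.02980722 -0.00270394]
mark 6
255.5 222.5 [-0.02972447 -0.01409826] 0.03289840544419923 -154.6251090201319
pin 13
258.61538461538464 228.3846153846154 [-0.04319085 -0.02112558] 0.04808055491617138 -153.93574387892002
```

View pics/top6.png

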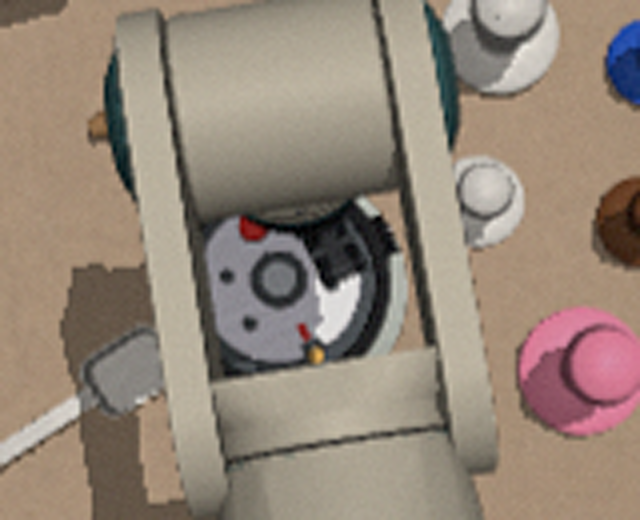

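Mark (−154.6°) and pin (−153.9°) agree within a degree. Next I move over the hub and press.

>>> servo_tool:
  commands:
    - [0, 1.05, -1.17, 0, 0]
    - [0, 1.05, -1.17, 0, 0]
    - [0, 1.03, -1.16, 0, 0]
    - [0, 0, 0, 1.2, 0]
    - [0, 0, 0, 1.0, 0]
    - [0, 0, 0, 0.4, 0]
    - [0, 0, 0, 0.2, 0]
    - [0, 0, 0, 0.2, 0]
    - [0, 0, 0, 0, 0]

```text
t: 12.22
tool_pos: [0.5533, 0.1413, 0.0924]
ee_rot: [0.536, 0.844, 0.0, 0.0]
wrist_force: [-0.9, -0.8, 2.6]
width: 0.003
```

>>> servo_tool:
  commands:
    - [0, 0, 0, 0.15, 0]
    - [0, 0, 0, 0.15, 0]
    - [0, 0, 0, 0.15, 0]
    - [0, 0, 0, 0.1, 0]
    - [0, 0, 0, 0, 0]

```text
t: 12.85
tool_pos: [0.5534, 0.1413, 0.088]
ee_rot: [0.536, 0.844, 0.0, 0.001]
wrist_force: [-3.4, -2.3, 9.9]
width: 0.0
```

>>> servo_tool:
  commands:
    - [0, 0, 0, 0.1, 0]
    - [0, 0, 0, 0.1, 0]
    - [0, 0, 0, 0, 0]
    - [0, 0, 0, 0, 0]

```text
t: 13.35
tool_pos: [0.5535, 0.1413, 0.0879]
ee_rot: [0.536, 0.844, 0.001, 0.001]
wrist_force: [-8.6, -3.7, 20.4]
width: 0.003
```

It is at a hard stop: z stays at 0.0879 while the force doubles. I'll draw clear and look.

>>> servo_tool:
  commands:
    - [0, 0, 0, -0.3, 0]
    - [0, 0, 0, -0.5, 0]
    - [0, 0, 0, -2, 0]
    - [0, 0, 0, -4, 0]
    - [0, 0, 0, -4, 0]
    - [0, 0, 0, -4, 0]
    - [0, -5, 0, 0, 0]
    - [0, -5, 0, 0, 0]
    - [0, -5, 0, 0, 0]
    - [0, 0, 0, 0, 0]

```text
t: 14.6
tool_pos: [0.6175, 0.0027, 0.2313]
ee_rot: [0.538, 0.843, -0.001, -0.001]
wrist_force: [0.4, 0.2, -0.7]
width: 0.0
```

>>> servo_tool:
  commands:
    - [0, -5, 0, 0, 0]
    - [0, -5, 0, 0, 0]
    - [0, 0, 0, 0, 0]
    - [0, 0, 0, 0, 0]

```text
t: 15.1
tool_pos: [0.6593, -0.0837, 0.2323]
ee_rot: [0.535, 0.845, 0.0, -0.001]
wrist_force: [-0.9, 0.7, 0.3]
width: -0.0
```

```bash
python3 q.py 7; python3 - <<'E'
from h import *
C=np.array([.553,.1415]); cam('top')
im,d=get_image('top'); p=[]
for v in range(185,235):
    for u in range(225,275):
        if d[v,u]>0: p.append(atd('top',(u,v),d[v,u]))
p=np.array(p); r=np.hypot(*(p[:,:2]-C).T)
for a,b in((0,.012),(.02,.042),(.060,.064)): print(a,np.median(p[(r>a)&(r<b),2]))
for n in('top','side'):
    for th in('tamper','grinder_brush','dose_scoop'):
        for q in tip_of(n,th)[:4]: print(n,th,np.round(q['xy'],1),round(q['score'],2),np.round(atz(n,q['xy'],0),4))
E
```

```text
15.2 115.31462085705196 -0.2486093331210182 9.319846509507154e-06 [-0.58808791  0.24828513 -0.22996488]
0 0.08775890678898424
0.02 0.07804576414911124
0.06 0.07795819333565851
top tamper [303.1 148.9] 0.73 [0.7174 0.0041 0.    ]
top tamper [299.8 191.3] 0.71 [0.6067 0.0149 0.    ]
top tamper [325.6 233.2] 0.65 [ 0.4989 -0.0482  0.    ]
top tamper [341.2 196.9] 0.54 [ 0.591  -0.0905  0.    ]
top grinder_brush [230.5 167.7] 0.72 [0.6704 0.1929 0.    ]
top dose_scoop [197.2 238.5] 0.74 [0.4885 0.2783 0.    ]
side tamper [359.7 250.9] 0.96 [ 0.7001 -0.0959  0.    ]
side tamper [334.7 233.3] 0.92 [ 0.7064 -0.0079  0.    ]
side tamper [293.8 239.3] 0.91 [0.6049 0.0149 0.    ]
side tamper [318.4 262.4] 0.89 [ 0.5925 -0.0889  0.    ]
side grinder_brush [277.4 203.8] 0.55 [0.6824 0.201  0.    ]
side dose_scoop [193.  209.1] 0.53 [0.4659 0.28   0.    ]
side dose_scoop [245.3 223. ] 0.34 [ 0.5479  0.1407 -0.    ]
```

View pics/top7.png

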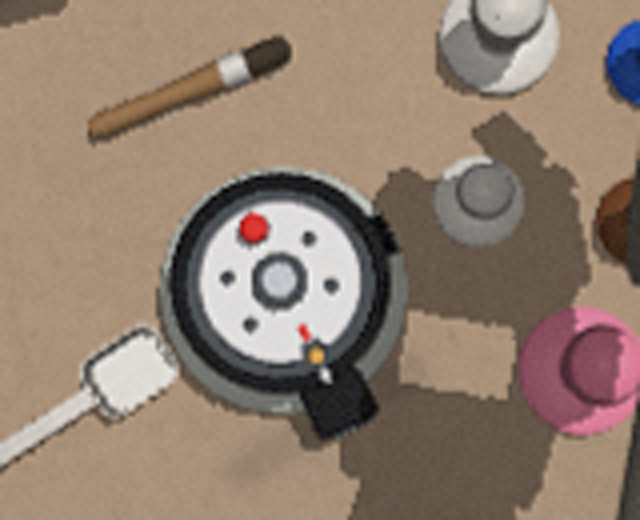

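View pics/side7.png

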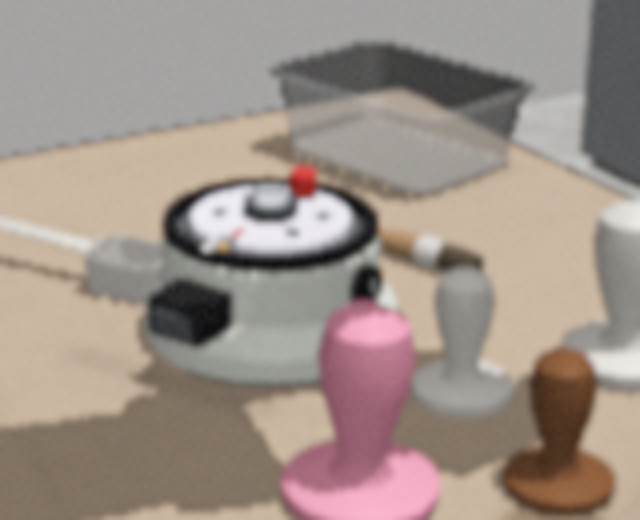

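The top view shows the pin at (259,229) inside the notch, in line with the mark. The disc top is level with the collar (both 78 mm), and nothing else has moved.

```bash
python3 -c "
from bench import workorder; print(workorder.finish_job())"
```

```text
the job is handed in; nothing more can be done
None
```

The disc is seated with its notch over the pin, and I handed the job in at about 15.5 s of the 72 s allowed. No verdict is reported.

**What I did:** With the gripper shut, I pushed the red peg about 152° counter-clockwise. I then pressed the hub down until it stopped: the fingertips stayed at 0.088 m while the force rose from 10 to 20 N. After that I lifted and moved clear.

**Last checks:**
- **Height:** depth from the top camera gave the hub at 87.8 mm, and the disc top and collar both at 78.0 mm. These match fully seated.
- **Notch:** just before pressing, the red mark and the pin agreed in angle to within 1°. After pressing, the picture shows the pin inside the notch.
- **Brush, scoop and tamper:** the pictures show all three where they were and the tamper upright. The networks' position readings differed by up to about 18 mm between pictures, which I put down to their own scatter. For the tamper, the top camera did not report the right one at the start, so only the side camera compares before and after (about 9 mm).
- **Robot:** it stood clear of the grinder, about 23 cm above the bench, with the wrist force near zero.

One helper script failed early on because it called `camera_info` too often. I cached the calibration, and nothing in the scene was affected.

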